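Hold the calibration switch of the portion scale

TASK

Calibrate the small portion scale: stand the larger of the two brass check weights near the middle of its pan and let go of it, leaving the smaller weight alone. Then take the screwdriver from the wooden block, put its tip in the notch of the little service cover and lever the spring catch towards the pan until the cover springs open. With the weight on the pan, push the recessed calibration button fully down with the screwdriver's tip, without forcing it, and keep it down: the program ends while the screwdriver, still in the gripper, is holding the button pressed.

Things in the scene. Friction and masses are not known exactly. Their poses are not given: they have to be found in the camera images.
- portion_scale: small portion scale, aluminium case 150 x 210 mm (x by y) and 50 mm high, fixed; origin under its centre at counter height; at yaw 0 its x points away from the robot, y to the left. Raised steel pan 138 x 130 mm on the left (+y); on the right a console: service cover in front (47 mm along x, 49 mm along y, flush with the case top), keys and display behind. Bay under the cover 30 mm deep
- pan_centre (a point): centre of the pan's top face, 66 mm above the counter, at x 0, y +36 mm of the scale; axes as the scale's
- cover_notch (a point): middle of the screwdriver notch in the cover's free (+y) edge, level with the case top, at x -40, y -60 mm of the scale; axes as the scale's. The notch is 18 mm along x, 14 mm along y, open below for 30 mm; put the tip 10 to 15 mm deep. Its +y side is the catch
- button_top (a point): centre of the calibration button's top face when not pressed, 37 mm above the counter (13 mm below the case top), at x -40, y -80 mm of the scale; pressed straight down. White button, 15 mm across, in a black collar with an 18 mm bore whose rim is 2.5 mm above it: only a tool's tip fits. Covered until the cover is open
- service_cover (a joint): angle of the sprung cover about its hinge along the scale's x, 39 mm to the -y side of cover_notch (right edge of the case): 0 shut and caught, it springs by itself to 1.9 rad (leaning outwards to -y, its edge about 46 mm above the case top) once the catch is pushed back; it does not shut again by itself
- cal_button (a joint): travel of the calibration button, m: 0 released, 0.007 fully down; spring 2 N at the start, 5.5 N at the bottom, then a hard stop; it springs back when let go
- screwdriver: screwdriver standing upright in the wooden block, handle up: round shaft 6 mm across and 76 mm long with a rounded tip, then a black round handle 25 mm across and 85 mm long; origin at the tip, z along the shaft towards the handle's end (161 mm from the tip); about 0.09 kg. Lift it 80 mm to clear the block
- tool_block: wooden block 62 x 132 mm (x by y), 80 mm high, fixed; origin under its centre. The screwdriver's hole (9 mm) is at y +36 mm, the handle's shoulder rests on the block's top; a marker pen stands at y -36 mm, up to 151 mm above the counter; at y 0 is an empty hole
- weight_1: the larger brass check weight, 0.5 kg: cylinder 48 mm across and 50 mm high with a knob 20 mm across, 67 mm high in all, upright; origin at the centre of its underside
- weight_0: the smaller brass check weight, 0.2 kg: 38 mm across, 57 mm high with its knob, upright; origin at the centre of its underside; to be left alone
- catch_face (a point): middle of the black push face of the spring catch at its upper edge, on the +y side of the notch (7 mm from cover_notch); the face is 18 mm wide and 16 mm deep. Pushed 3 to 5 mm towards the scale's +y (the pan) it frees the cover; travel 8 mm, 2.5 N at the start, 5.5 N at the end; it springs back
Not all that is in view belongs to the job. What is shaped like the weight_1 but red is not meant.

How it is judged:
On the way, in this order (a step that is already met when the one before it is completed fails the run):
1. the larger weight stands on the pan, let go (horizontal distance between weight_1 and pan_centre below 0.04 m and z of weight_1 in the frame of pan_centre between -0.004 and 0.004 m and angle between weight_1's own z axis and vertical below 0.1 rad and contact force between the fingers and weight_1 below 0.1 N and linear speed of weight_1 below 0.02 m/s), for 0.3 s.
2. the calibration button is held down with the screwdriver for a moment (value of joint cal_button above 0.0055 m and contact force between screwdriver and portion_scale above 1.5 N), for 0.5 s.
At the end, for the whole second after the job is handed in: The larger weight stands upright on the pan within 40 mm of its middle, untouched; the cover is open (over 1.2 rad); the screwdriver, still in the fingers, keeps the button at least 5.5 of its 7 mm down and bears on the scale with 1.5 to 25 N; the smaller weight is within 30 mm of where it stood (all of step 2 and horizontal distance between weight_1 and pan_centre below 0.04 m and z of weight_1 in the frame of pan_centre between -0.004 and 0.004 m and angle between weight_1's own z axis and vertical below 0.1 rad and contact force between the arm and weight_1 below 0.1 N and value of joint service_cover above 1.2 rad and contact force between the fingers and screwdriver above 2 N and contact force between screwdriver and portion_scale below 25 N and distance of weight_0 from where it was at the start of the episode below 0.03 m); the arm keeps its last pose, push and grip.
It fails at once if the screwdriver forces the scale with more than 30 N (contact force between screwdriver and portion_scale above 30 N).
It fails at once if the button is pressed while the larger weight is not on the pan (value of joint cal_button above 0.004 m and horizontal distance between weight_1 and pan_centre above 0.06 m).
It fails at once if the smaller weight is knocked over or away (distance of weight_0 from where it was at the start of the episode above 0.04 m or angle between weight_0's own z axis and vertical above 0.5 rad).
It also fails if it takes over 54 s, if anything falls off the work surface, if the arm or the gripper's body presses on something with over 40 N, if the wrist force passes 120 N, or if a joint passes its speed limit or range.

ROBOT

A 7-joint arm with a two-finger parallel gripper is mounted at the origin on a cart in front of the work surface, level with it; the furniture and walls round the work are solid. World frame = base frame: x ahead of the robot, y to its left, z up, the work surface at z = 0. Lengths are in m, angles in rad, forces in N, time in s.
With the tool pointing down it reaches from about 0.425 to 0.925 m from the base axis. Payload 6.8 kg.
Tool frame: the origin (TCP) lies at the very end of the fingers, on their centre line; the grasp point (between the pads) lies bot.tcp_to_grasp behind it (bot.tcp_to_grasp is the distance from the TCP to the grasp point, in m); z points along the fingers, y is the line along which they close (so a half turn about z gives the same grasp; the last joint's range is limited). The gripper opens to 85 mm and grips with 20 to 120 N. Pads are 22 mm wide; open, the fingers measure 114 mm over their backs; the gripper's body (76 mm by 85 mm) begins 54 mm behind the grasp point. The pads swing forward as they close: fully open they stand 13 mm farther back than shut.
Start: joints at [-1.209, 0.477, 0.022, 1.555, -0.011, 1.109, -0.083], TCP at [0.306, 0.602, 0.231] pointing down, gripper open.
Joint ranges: [-2.96, 2.96], [-0.34, 2.1], [-1.41, 1.46], [0.24, 2.44], [-1.37, 4.51], [0.17, 1.92], [-2.96, 2.96]. Speed limits (rad/s): [2.39, 2.39, 3.14, 3.14, 3.14, 3.14, 3.14].

INTERFACE

Orientations are given as a unit quaternion [w, x, y, z].
In Python, from station import bot gives the robot as it stands.
- The arm moves only by the tool servo_tool, never from a script. Its argument "motion" is a list that holds one entry, the list of rows, each a list of 7 numbers: the shift along the tool's x, y, z in m, then the turn, a rotation vector about the tool's x, y, z in units of 5 degrees (1.0 is 5 degrees), then the opening, from 0 (shut) to 1 (fully open). A call has 1 to 20 rows; each row is the pose to reach, as a shift and turn from the pose commanded when the call began, along the tool's axes at that moment; what a row does not reach only later rows make up. A row lasts 1/12 s, in which the tool goes at most 41.7 mm and 7.16 degrees, less where a joint would pass 70% of its speed; a pose out of reach is approached as far as the arm can. A call with a gripper value outside its range is refused whole. The fingers move at their own pace and stop on an object; "grip_force" is the grip in N (left out, the last holds). Time passes only in rows, so rows that repeat a pose let the fingers close. It gives the time, the measured TCP pose, the force, the opening and the grip force at its end, in the units of the state.
- bot.get_obs(): the state, without advancing time (a new reading comes with each control period).
- bot.read_camera(name): name is "scene" or "side" or "wrist"; returns a dict with "img" (384x512x3 uint8, red, green, blue), "K" (3x3 intrinsics, pixels), "pose" (4x4, takes a point from camera to world coordinates). Camera axes: x right, y down, z forward; pixel columns grow to the right and rows downward; lengths in m; the calibration is good to about 2 mm. A picture is of the moment at which its call begins. There is no depth.
- bot.hand_in(): hands the job in; it is judged then, once.
The state is a dict: "t": time; "q": joint angles; "joint_vel": joint speeds; "joint_torque": joint torques, N m; "eef_pos": TCP position; "tool_rot": TCP orientation; "contact_force": force on the tool from outside, world axes, zero at the start; "torque": the same for the moment, N m; "gripper_width": opening from 0.0 (shut) to 1.0 (fully open); "grasp_force": force on a finger pad.
Only numpy, scipy, OpenCV 4.12 (cv2) and the standard library are available. Lean on these libraries where they do the work, as an engineer would, in place of code of your own. Each camera call takes 0.05 s, during which the arm holds its last target. There are 200 camera calls.

## Working session

There is one attempt and no reset: what is moved stays moved. The work goes in short steps, Python scripts to look and compute and a tool call to move; the robot and the scene stay as the last step left them, time stands still between calls to the robot, and variables do not carry over. Pictures are saved under pics/ and viewed, at most 10 in all, crops included, and the job is handed in when it is done.

Besides the shell and the picture viewer there is one more tool, called after "Emit:" by a JSON object that holds its "op" and its "data". servo_tool: Moves the arm, as the interface text tells. Its arguments: {"type":"object","properties":{"motion":{"type":"array"},"grip_force":{"type":"number"}},"required":["motion"]}

```bash
mkdir -p pics; ls; cat > h.py <<'E'
import numpy as np, cv2
from station import bot
def cam(n):
    c=bot.read_camera(n); return c["img"],np.array(c["K"]),np.array(c["pose"])
def ray(c,uv):
    d=c[2][:3,:3]@np.linalg.inv(c[1])@[uv[0],uv[1],1]; return c[2][:3,3],d
def onz(c,uv,z):
    o,d=ray(c,uv); return o+d*(z-o[2])/d[2]
def proj(c,p):
    q=c[1]@(c[2][:3,:3].T@(np.array(p)-c[2][:3,3])); return q[:2]/q[2]
def tri(c1,u1,c2,u2):
    (a,d),(b,e)=ray(c1,u1),ray(c2,u2)
    s=np.linalg.lstsq(np.c_[d,-e],b-a,rcond=None)[0]; p,q=a+d*s[0],b+e*s[1]
    return (p+q)/2,np.linalg.norm(p-q)
E
python3 - <<'E'
from h import *
ims=[]
for n in ("scene","side"):
    c=cam(n); np.savez(n+"0.npz",*c); cv2.imwrite(f"pics/{n}0.png",cv2.resize(c[0][:,:,::-1],(800,600),interpolation=cv2.INTER_CUBIC)); print(n,c[1].round(1).tolist(),c[2].round(3).tolist())
o=bot.get_obs(); print(o, bot.tcp_to_grasp)
E
```

```text
pics
scene [[437.5, 0.0, 249.8], [0.0, 437.5, 189.9], [0.0, 0.0, 1.0]] [[0.705, -0.458, 0.542, -0.145], [-0.709, -0.443, 0.549, -0.771], [-0.011, -0.771, -0.637, 0.861], [0.0, 0.0, 0.0, 1.0]]
side [[411.9, 0.0, 255.2], [0.0, 411.9, 188.4], [0.0, 0.0, 1.0]] [[0.897, -0.268, 0.351, 0.081], [-0.442, -0.524, 0.728, -0.977], [-0.011, -0.808, -0.589, 0.8], [0.0, 0.0, 0.0, 1.0]]
{'t': 0.1, 'q': array([-1.20910616,  0.477752  ,  0.02236338,  1.55631808, -0.01151132,
        1.10930913, -0.08309308]), 'joint_vel': array([ 0.00030357, -0.00174373, -0.00105425, -0.00189634,  0.0011651 ,
        0.00234987, -0.00140009]), 'joint_torque': array([ 4.70986037e-03, -5.97752559e+01,  1.61389042e+00, -2.81952864e+01,
        1.28735224e-02,  5.09095189e-03, -7.20735045e-06]), 'eef_pos': array([0.30535331, 0.60139905, 0.23041473]), 'tool_rot': array([-1.33729307e-04,  2.32739007e-01,  9.72538877e-01, -8.18215553e-04]), 'contact_force': array([-1.31221271, -0.09377239, -0.93838814]), 'torque': array([-0.00711099,  0.01531405, -0.0208653 ]), 'grasp_force': 0.0, 'gripper_width': 0.9948131437815935} 0.0187
```

View pics/scene0.png

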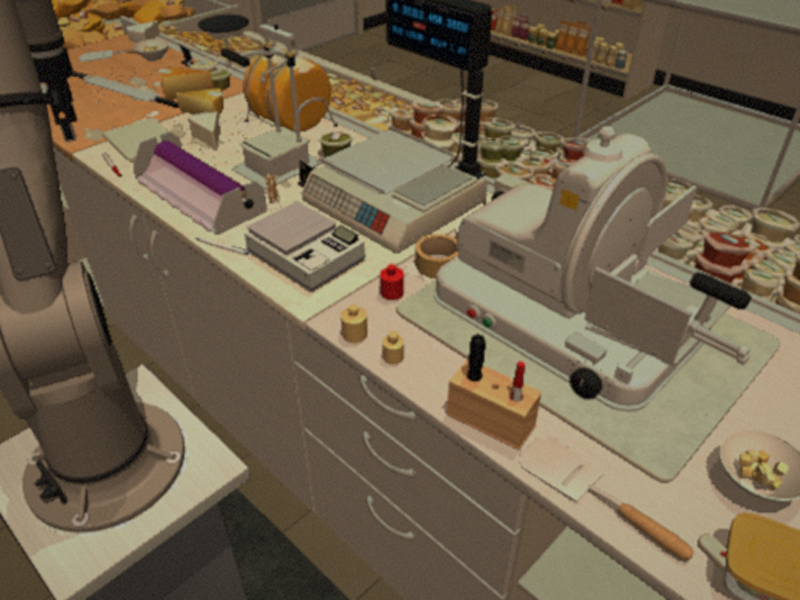

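View pics/side0.png

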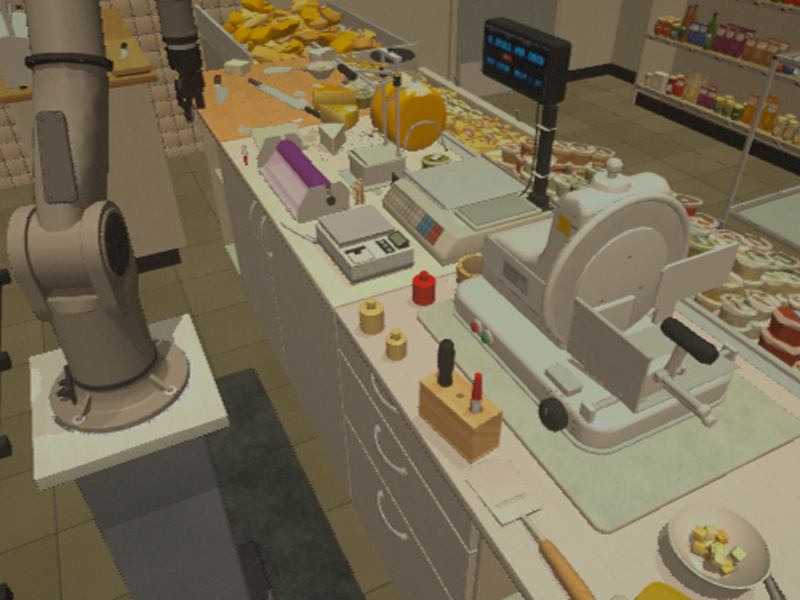

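Scene picture (800 px scale): the candidates are larger brass weight (353,325), smaller brass weight (393,348), and red look-alike (391,283). For the tool: black screwdriver handle (477,357) and red marker (519,380). The portion scale is at (305,243), not the big scale at (395,185). I choose the bigger brass weight and the black handle. Next is one close crop to check.

```bash
python3 - <<'E'
from h import *
for n in ("scene","side"):
    z=np.load(n+"0.npz"); c=[z[k] for k in z]
    im=c[0]; hsv=cv2.cvtColor(im,cv2.COLOR_RGB2HSV)
    m=cv2.inRange(hsv,(14,90,80),(28,255,255))
    k,l,s,ce=cv2.connectedComponentsWithStats(m)
    for i in range(1,k):
        x,y,w,h,a=s[i]
        if a>60 and y>150 and 150<x<340: print(n,"brass",s[i],ce[i].round(1), "base",onz(c,(x+w/2,y+h-4),0).round(3))
    m=cv2.inRange(hsv,(0,0,0),(180,255,55))
    k,l,s,ce=cv2.connectedComponentsWithStats(m)
    for i in range(1,k):
        x,y,w,h,a=s[i]
        if a>60 and y>150 and 200<x<340: print(n,"dark",s[i],ce[i].round(1))
    if n=="scene": cv2.imwrite("pics/crop1.png",cv2.resize(im[122:272,150:350,::-1],(800,600),interpolation=cv2.INTER_CUBIC))
    else: cv2.imwrite("pics/crop2.png",cv2.resize(im[122:222,190:310,::-1],(720,600),interpolation=cv2.INTER_CUBIC))
E
```

```text
scene brass [218 194  17  26 366] [226.2 207. ] base [ 0.457 -0.064  0.   ]
scene brass [244 211  15  23 253] [251.1 222.3] base [ 0.466 -0.156  0.   ]
scene brass [ 286  228   62   60 1576] [316.1 257.1] base [ 0.445 -0.402  0.   ]
scene brass [325 320  37  64 674] [340.2 348.4] base [ 0.291 -0.59   0.   ]
scene brass [230 370  29  14 204] [244.1 378.8] base [ 0.151 -0.447  0.   ]
scene dark [299 215  11  29 244] [304.3 228.8]
side brass [292 162  17  19 241] [299.9 170.4] base [0.726 0.001 0.   ]
side brass [230 190  16  25 322] [237.5 202.5] base [ 0.459 -0.069  0.   ]
side brass [247 210  13  21 232] [253.  220.4] base [ 0.469 -0.157  0.   ]
side brass [ 268  237   54   60 1934] [294.1 265.9] base [ 0.453 -0.421 -0.   ]
side dark [281 218   9  29 200] [284.8 233. ]
```

View pics/crop1.png

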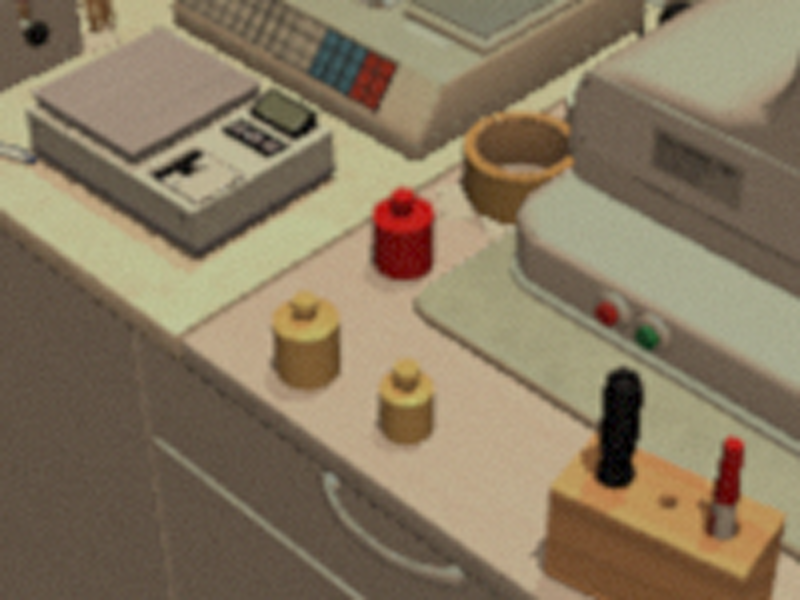

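Crop shows: large brass weight (305,340), small one (405,402), red look-alike (403,235), black screwdriver handle (620,430) beside red marker (728,490), scale with pan left, console right, cover with dark notch (175,165). The choice holds. Now positions.

```bash
python3 - <<'E'
from h import *
C={}
for n in ("scene","side"):
    z=np.load(n+"0.npz"); C[n]=[z[k] for k in z]
a,b=C["scene"],C["side"]
print("w1",tri(a,(226.5,195.5),b,(238,191.5)),onz(a,(226.5,195.5),.067),onz(b,(238,191.5),.067))
print("w0",tri(a,(251.5,212.5),b,(253.5,211.5)),onz(a,(251.5,212.5),.057),onz(b,(253.5,211.5),.057))
print("sd",tri(a,(305.5,216),b,(285.5,219.5)),onz(a,(305.5,216),.165),onz(b,(285.5,219.5),.165))
f=lambda x,y:(150+x/4,122+y/4)
for nm,p in dict(left=(33,108),near=(197,215),right=(333,148)).items(): print(nm,onz(a,f(*p),.05).round(3))
print("notch",onz(a,f(175,168),.05).round(3))
# TCP orientation
from scipy.spatial.transform import Rotation as R
o=bot.get_obs();q=o["tool_rot"];print(R.from_quat(np.r_[q[1:],q[0]]).as_matrix().round(3))
w=cam("wrist");print(w[1].round(1),w[2].round(3))
E
```

```text
w1 (array([ 0.46855316, -0.05529825,  0.06370417]), np.float64(0.002305995826298013)) [ 0.46730196 -0.0570435   0.067     ] [ 0.46574766 -0.06093655  0.067     ]
w0 (array([ 0.47595806, -0.14675731,  0.05105009]), np.float64(0.004143281366498516)) [ 0.47368277 -0.14934536  0.057     ] [ 0.47090563 -0.15584358  0.057     ]
sd (array([ 0.47418629, -0.32803434,  0.15799724]), np.float64(0.0023873189614567066)) [ 0.46943605 -0.33142641  0.165     ] [ 0.46872002 -0.33645226  0.165     ]
left [0.485 0.294 0.05 ]
near [0.486 0.086 0.05 ]
right [0.618 0.075 0.05 ]
notch [0.513 0.145 0.05 ]
[[-0.892  0.453 -0.001]
 [ 0.453  0.892 -0.002]
 [-0.    -0.002 -1.   ]]
[[327.4   0.  252.9]
 [  0.  327.4 198.2]
 [  0.    0.    1. ]] [[ 0.454  0.861  0.231  0.248]
 [ 0.891 -0.438 -0.12   0.633]
 [-0.002  0.26  -0.965  0.372]
 [ 0.     0.     0.     1.   ]]
```

View pics/crop2.png

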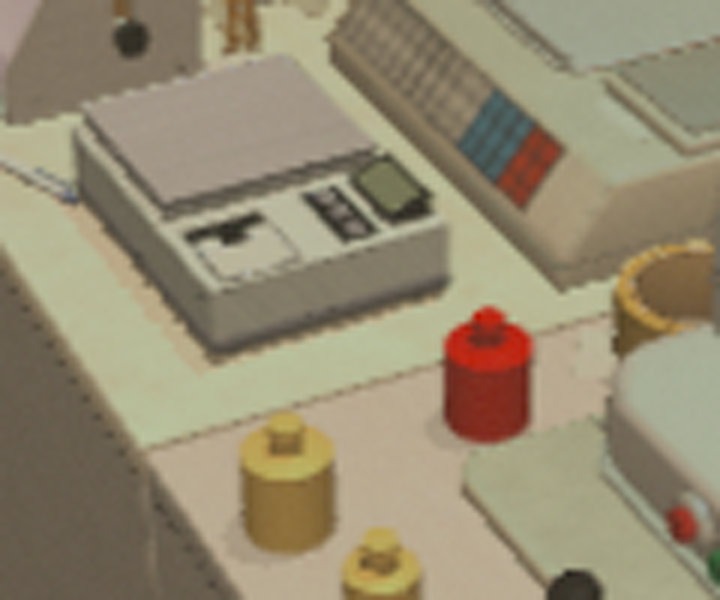

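Side crop shows the scale with near corner (212,285), the cover with dark notch around (232,232), and the large brass weight at (288,490) clear of the red one. Moving over the scale to look with the wrist camera.

Emit:
{"op": "servo_tool", "data": {"motion": [[[-0.427,-0.369,-0.03,0,0,-5.4,1],[-0.427,-0.369,-0.03,0,0,-5.4,1],[-0.427,-0.369,-0.03,0,0,-5.4,1],[-0.427,-0.369,-0.03,0,0,-5.4,1],[-0.427,-0.369,-0.03,0,0,-5.4,1],[-0.427,-0.369,-0.03,0,0,-5.4,1],[-0.427,-0.369,-0.03,0,0,-5.4,1],[-0.427,-0.369,-0.03,0,0,-5.4,1],[-0.427,-0.369,-0.03,0,0,-5.4,1],[-0.427,-0.369,-0.03,0,0,-5.4,1],[-0.427,-0.369,-0.03,0,0,-5.4,1],[-0.427,-0.369,-0.03,0,0,-5.4,1],[-0.427,-0.369,-0.03,0,0,-5.4,1],[-0.427,-0.369,-0.03,0,0,-5.4,1],[-0.427,-0.369,-0.03,0,0,-5.4,1],[-0.427,-0.369,-0.03,0,0,-5.4,1],[-0.427,-0.369,-0.03,0,0,-5.4,1],[-0.427,-0.369,-0.03,0,0,-5.4,1]]]}}

```text
t: 1.65
eef_pos: [0.5187, 0.0812, 0.261]
tool_rot: [-0.0, -0.002, 1.0, 0.0]
contact_force: [-1.2, -0.3, 0.2]
gripper_width: 0.998
grasp_force: 0.0
```

```bash
python3 - <<'E'
from h import *
c=cam("wrist"); np.savez("w1.npz",*c); cv2.imwrite("pics/w1.png",cv2.resize(c[0][:,:,::-1],(800,600),interpolation=cv2.INTER_CUBIC)); print(c[2].round(3))
E
```

```text
[[-0.003  0.966  0.259  0.454]
 [ 1.     0.003  0.     0.083]
 [-0.     0.259 -0.966  0.402]
 [ 0.     0.     0.     1.   ]]
```

View pics/w1.png

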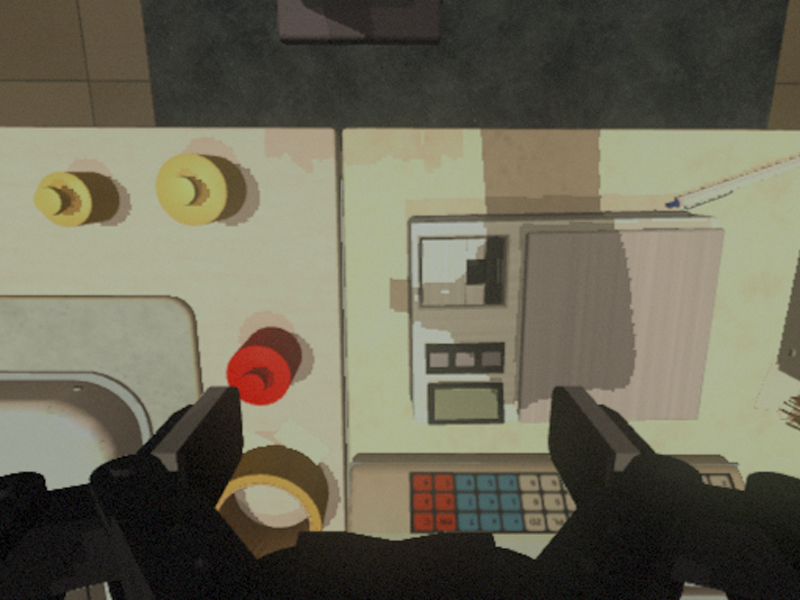

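Wrist picture (800 px): pan corners (526,232),(722,229),(697,419),(519,420); cover x 419–490, rows 237–306 with dark notch centred (478,272); the large weight's knob at (186,190), small weight (60,200), red one (258,375).

```bash
python3 - <<'E'
from h import *
z=np.load("w1.npz"); c=[z[k] for k in z]
P=lambda p,h:onz(c,(p[0]/1.5625,p[1]/1.5625),h)
pan=np.array([P(p,.066)[:2] for p in [(526,232),(722,229),(697,419),(519,420)]]);print("pan",pan.round(4).tolist(),pan.mean(0).round(4))
cs=[P(p,.05)[:2] for p in [(411,218),(413,420),(505,424)]];print("case",np.round(cs,4).tolist())
print("notch",P((478,272),.05).round(4),"cover",P((419,237),.05).round(4),P((490,306),.05).round(4))
hsv=cv2.cvtColor(c[0],cv2.COLOR_RGB2HSV)
m=cv2.inRange(hsv,(20,110,150),(32,255,255)); m[150:]=0; m[:,160:]=0
k,l,s,ce=cv2.connectedComponentsWithStats(m)
for i in range(1,k):
    if s[i][4]>60:
        x,y,w,h,a=s[i]; print(s[i],ce[i].round(1),"r",cv2.minEnclosingCircle(np.argwhere(l==i)[:,::-1].astype(np.float32)), onz(c,ce[i],.05).round(4))
print("knob1",P((184,190),.067).round(4),"w0knob",P((56,201),.057).round(4))
# dark mask around notch
g=cv2.cvtColor(c[0],cv2.COLOR_RGB2GRAY); print(g[146:202:2,262:330:2])
E
```

```text
pan [[0.4914, 0.1681], [0.4891, 0.296], [0.6253, 0.3009], [0.6265, 0.1724]] [0.5581 0.2343]
case [[0.4839, 0.0933], [0.635, 0.0965], [0.6381, 0.1663]]
notch [0.5211 0.1406 0.05  ] cover [0.4968 0.0989 0.05  ] [0.5456 0.1502 0.05  ]
[100  99  45  45 954] [118.5 121.9] r ((122.0, 121.0), 23.85382080078125) [ 0.466  -0.0585  0.05  ]
[ 22 110  36  35 606] [ 37.8 127.4] r ((40.45817565917969, 127.3973388671875), 18.613304138183594) [ 0.4719 -0.1441  0.05  ]
knob1 [ 0.4652 -0.0524  0.067 ] w0knob [ 0.4729 -0.1418  0.057 ]
[[ 98 176 177 178 177 177 176 176 178 176 178 175 176 175 176 176 175 175
  176 175 176 174 174 173 175 138 136 135 135 135 135 134 135 135]
 [ 99 177 177 178 177 176 175 176 175 176 175 177 176 176 176 176 175 176
  175 173 175 175 173 175 175 133 135 135 135 136 134 135 134 135]
 [100 177 175 169 169 169 171 171 166 163 164 162 165 163 163 152 151 153
  152 153 153 144 141 143 144 106 106 102 100 104 103 104 123 137]
 [ 98 177 172 120  75  81  82  84  76  77  77  77  76  72  91  96  93  94
   94 103 104 102 105 118 120  67  54  52  53  57  67  85 120 134]
 [ 98 169 173 
[... 2670 characters left out ...]
 130 167 105  94 138 133 139 139 140 138 139 141 137 138 138 138 137
  122 139 137 134 132 128  61  54  55  51  54  52  70 116 134 137]
 [ 81 129 138 109 117 133 130 135 136 130 133 133 129 128 125 129 129 128
  119 127 127 124 124 117  78  62  63  66  64  68  76 116 135 135]
 [ 80 131 141 113  98 101  99  95 102 102 103 100 101 100 103 101 103 106
  104 103 104 108 109 110 111 109 113 105 113 115 111 118 134 134]
 [ 77 126 144 132 131 136 133 135 134 131 130 133 138 136 137 135 138 133
  136 137 137 138 136 137 134 135 133 134 135 135 136 136 133 133]
 [ 80 129 142 141 145 142 140 140 142 138 143 140 139 138 138 136 137 138
  135 138 137 137 137 136 136 136 136 135 136 135 133 133 136 133]]
```

Emit:
{"op": "servo_tool", "data": {"motion": [[[0.053,-0.136,0.12,0,0,0,1],[0.053,-0.136,0.12,0,0,0,1],[0.053,-0.136,0.12,0,0,0,1],[0.053,-0.136,0.12,0,0,0,1],[0.053,-0.136,0.12,0,0,0,1],[0.053,-0.136,0.12,0,0,0,1],[0.053,-0.136,0.12,0,0,0,1],[0.053,-0.136,0.15,0,0,0,1],[0.053,-0.136,0.18,0,0,0,1],[0.053,-0.136,0.21,0,0,0,1],[0.053,-0.136,0.23,0,0,0,1],[0.053,-0.136,0.246,0,0,0,1],[0.053,-0.136,0.246,0,0,0,1],[0.053,-0.136,0.246,0,0,0,1]]]}}

```text
t: 2.87
eef_pos: [0.4673, -0.0549, 0.0155]
tool_rot: [0.0, -0.002, 1.0, 0.0]
contact_force: [-0.4, 1.1, 0.3]
gripper_width: 1.001
grasp_force: 0.0
```

Emit:
{"op": "servo_tool", "data": {"motion": [[[0,0,0,0,0,0,0.5],[0,0,0,0,0,0,0.3],[0,0,0,0,0,0,0.3],[0,0,0,0,0,0,0.3],[0,0,0,0,0,0,0.3],[0,0,0,0,0,0,0.3],[0,0,0,0,0,0,0.3],[0,0,0,0,0,0,0.3]]], "grip_force": 50}}

```text
t: 3.53
eef_pos: [0.4676, -0.0565, 0.0168]
tool_rot: [0.001, -0.001, 1.0, 0.0]
contact_force: [-1.4, -0.5, 9.2]
gripper_width: 0.55
grasp_force: 49.9
```

Emit:
{"op": "servo_tool", "data": {"motion": [[[0,0,-0.04,0,0,0,0.3],[0,0,-0.08,0,0,0,0.3],[0,0,-0.12,0,0,0,0.3],[-0.02,0.035,-0.12,0,0,0,0.3],[-0.04,0.07,-0.12,0,0,0,0.3],[-0.06,0.105,-0.12,0,0,0,0.3],[-0.075,0.14,-0.12,0,0,0,0.3],[-0.09,0.175,-0.12,0,0,0,0.3],[-0.09,0.21,-0.12,0,0,0,0.3],[-0.09,0.245,-0.12,0,0,0,0.3],[-0.09,0.27,-0.12,0,0,0,0.3],[-0.09,0.29,-0.12,0,0,0,0.3],[-0.09,0.29,-0.12,0,0,0,0.3],[-0.09,0.29,-0.1,0,0,0,0.3],[-0.09,0.29,-0.085,0,0,0,0.3],[-0.09,0.29,-0.075,0,0,0,0.3],[-0.09,0.29,-0.07,0,0,0,0.3],[-0.09,0.29,-0.068,0,0,0,0.3],[-0.09,0.29,-0.068,0,0,0,0.3],[-0.09,0.29,-0.068,0,0,0,0.3]]]}}

```text
t: 5.2
eef_pos: [0.5566, 0.2337, 0.0839]
tool_rot: [0.001, -0.001, 1.0, 0.0]
contact_force: [1.0, 0.8, -4.4]
gripper_width: 0.547
grasp_force: 54.9
```

Emit:
{"op": "servo_tool", "data": {"motion": [[[0,0,0.001,0,0,0,0.3],[0,0,0.0015,0,0,0,0.3],[0,0,0.002,0,0,0,0.3],[0,0,0.002,0,0,0,0.3]]]}}

```text
t: 5.53
eef_pos: [0.5568, 0.2339, 0.0829]
tool_rot: [0.001, -0.001, 1.0, 0.001]
contact_force: [-2.9, -0.6, 7.7]
gripper_width: 0.547
grasp_force: 56.2
```

Emit:
{"op": "servo_tool", "data": {"motion": [[[0,0,0,0,0,0,0.8],[0,0,0,0,0,0,1],[0,0,0,0,0,0,1],[0,0,0,0,0,0,1],[0,0,-0.02,0,0,0,1],[0,0,-0.05,0,0,0,1],[0,0,-0.09,0,0,0,1],[0,0,-0.12,0,0,0,1],[0.02,-0.04,-0.12,0,0,0,1],[0.042,-0.08,-0.12,0,0,0,1],[0.042,-0.11,-0.11,0,0,0,1],[0.042,-0.11,-0.11,0,0,0,1],[0.042,-0.11,-0.11,0,0,0,1]]]}}

```text
t: 6.62
eef_pos: [0.5138, 0.121, 0.1913]
tool_rot: [-0.0, 0.002, 1.0, -0.0]
contact_force: [0.3, 0.2, 0.3]
gripper_width: 0.998
grasp_force: 0.0
```

```bash
python3 - <<'E'
from h import *
c=cam("wrist"); np.savez("w2.npz",*c); cv2.imwrite("pics/w2.png",cv2.resize(c[0][:,:,::-1],(800,600),interpolation=cv2.INTER_CUBIC)); print(c[2].round(4)[:3,3],bot.get_obs()["eef_pos"])
E
```

```text
[0.449  0.123  0.3325] [0.51436811 0.12314436 0.19146379]
```

View pics/w2.png

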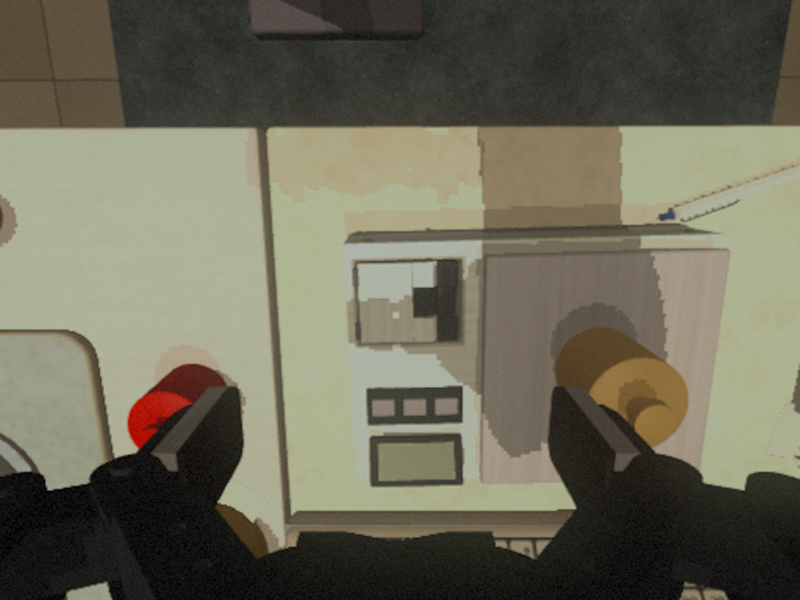

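The weight stands upright on the pan (base near (600,350), top at (640,395)); the cover is shut, with the notch at cols 413–437, rows 288–315.

```bash
python3 - <<'E'
from h import *
z=np.load("w2.npz"); c=[z[k] for k in z]
P=lambda p,h:onz(c,(p[0]/1.5625,p[1]/1.5625),h)
print("notch",P((425.5,302),.05),"cover",P((357,260),.05),P((437,343),.05),"strip end",P((460,300),.05))
pan=np.array([P(p,.066)[:2] for p in [(484,255),(728,250),(700,482),(479,482)]]);print(pan.round(4).tolist(),pan.mean(0))
print("case",P((347,240),.05),P((352,487),.05))
a=np.load("scene0.npz");b=np.load("side0.npz")
a=[a[k] for k in a];b=[b[k] for k in b]
for n,cc in(("scene",a),("side",b)):
    g=cv2.cvtColor(cc[0],cv2.COLOR_RGB2GRAY)
    x0=(299,215,11,29) if n=="scene" else (281,218,9,29)
    for r in range(x0[1],x0[1]+29,5):
        xs=np.where(g[r,x0[0]-3:x0[0]+14]<70)[0]+x0[0]-3; print(n,r,xs.min(),xs.max())
w=bot.read_camera; 
E
```

```text
notch [0.5205231  0.13960764 0.05      ] cover [0.49622782 0.10115822 0.05      ] [0.54516324 0.14657648 0.05      ] strip end [0.5194259  0.15922069 0.05      ]
[[0.4912, 0.1691], [0.4891, 0.2964], [0.6272, 0.3026], [0.6267, 0.1716]] [0.55852713 0.23493437]
case [0.48507029 0.09590278 0.05      ] [0.64070944 0.09459612 0.05      ]
scene 215 303 308
scene 220 301 310
scene 225 301 309
scene 230 300 309
scene 235 300 307
scene 240 299 308
side 218 283 288
side 223 281 289
side 228 280 289
side 233 280 289
side 238 281 288
side 243 280 288
```

Emit:
{"op": "servo_tool", "data": {"motion": [[[0.02,0,-0.04,0,0,0,0.6],[0.05,-0.03,-0.06,0,0,0,0.6],[0.05,-0.07,-0.08,0,0,0,0.6],[0.05,-0.11,-0.08,0,0,0,0.6],[0.05,-0.15,-0.08,0,0,0,0.6],[0.05,-0.19,-0.08,0,0,0,0.6],[0.05,-0.23,-0.08,0,0,0,0.6],[0.05,-0.27,-0.08,0,0,0,0.6],[0.05,-0.31,-0.08,0,0,0,0.6],[0.05,-0.35,-0.08,0,0,0,0.6],[0.05,-0.39,-0.08,0,0,0,0.6],[0.05,-0.42,-0.08,0,0,0,0.6],[0.05,-0.45,-0.08,0,0,0,0.6],[0.05,-0.45,-0.08,0,0,0,0.6],[0.05,-0.45,-0.08,0,0,0,0.6]]]}}

```text
t: 7.92
eef_pos: [0.4657, -0.3274, 0.2712]
tool_rot: [-0.0, -0.0, 1.0, -0.0]
contact_force: [0.7, -0.0, -0.1]
gripper_width: 0.602
grasp_force: 0.0
```

```bash
python3 - <<'E'
from h import *
c=cam("wrist"); np.savez("w3.npz",*c); cv2.imwrite("pics/w3.png",cv2.resize(c[0][:,:,::-1],(800,600),interpolation=cv2.INTER_CUBIC)); print(c[2].round(4)[:3],bot.get_obs()["eef_pos"])
E
```

```text
[[ 1.000e-03  9.657e-01  2.598e-01  4.008e-01]
 [ 1.000e+00 -5.000e-04 -1.900e-03 -3.255e-01]
 [-1.700e-03  2.598e-01 -9.656e-01  4.124e-01]] [ 0.46599221 -0.32573874  0.27103073]
```

View pics/w3.png

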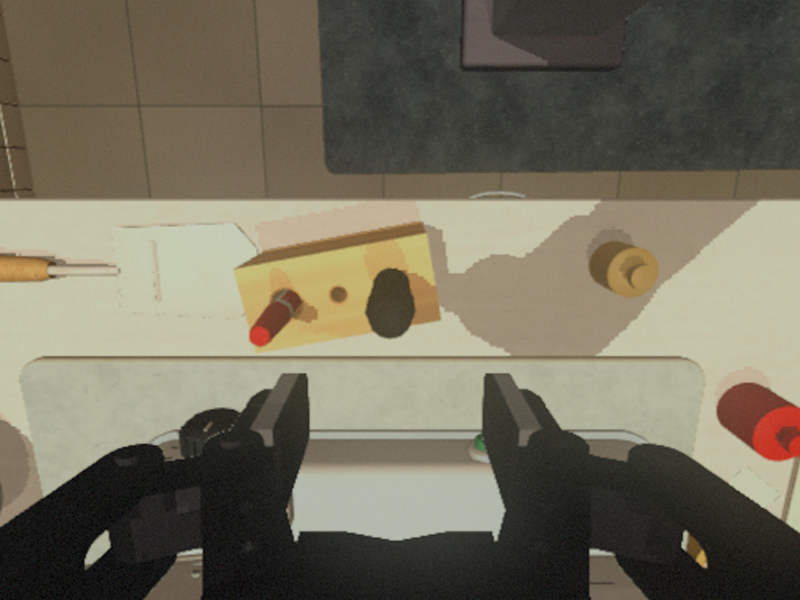

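The handle's black top disc is centred near (389,312), width 364–415; the marker (red, (262,333)) and empty hole (338,294) lie to the left, and the block is turned about 10°.

```bash
python3 - <<'E'
from h import *
z=np.load("w3.npz"); c=[z[k] for k in z]
P=lambda p,h:onz(c,(p[0]/1.5625,p[1]/1.5625),h)
g=cv2.cvtColor(c[0],cv2.COLOR_RGB2GRAY)
m=(g[:225,215:290]<55).astype(np.uint8)
k,l,s,ce=cv2.connectedComponentsWithStats(m)
for i in range(1,k):
    if s[i][4]>80: print(s[i]+[215,0,0,0,0])
print("top",P((389.5,312),.165),"block",[P(p,.08)[:2].round(4).tolist() for p in [(236,268),(426,233),(440,320),(257,352)]], "hole0",P((338,294),.08))
B=np.mean([P(p,.08)[:2] for p in [(236,268),(426,233),(440,320),(257,352)]],0)
v=P((426,233),.08)-P((236,268),.08); print(B,np.arctan2(-v[0],v[1]), P((338,294),.08)[:2]+.036*v[:2]/np.linalg.norm(v[:2]))
E
```

```text
[242   0  28  29 388]
[261  34  22  19 120]
top [ 0.46860613 -0.32886737  0.165     ] block [[0.4618, -0.431], [0.4389, -0.3062], [0.4975, -0.2959], [0.5204, -0.4214]] hole0 [ 0.47941117 -0.36434237  0.08      ]
[ 0.47965394 -0.36361443] 0.18110095045809424 [ 0.47292711 -0.32893112]
```

Emit:
{"op": "servo_tool", "data": {"motion": [[[-0.005,-0.004,0.03,0,0,0,0.6],[-0.005,-0.004,0.06,0,0,0,0.6],[-0.005,-0.004,0.09,0,0,0,0.6],[-0.005,-0.004,0.12,0,0,0,0.6],[-0.005,-0.004,0.145,0,0,0,0.6],[-0.005,-0.004,0.16,0,0,0,0.6],[-0.005,-0.004,0.17,0,0,0,0.6],[-0.005,-0.004,0.17,0,0,0,0.6],[-0.005,-0.004,0.17,0,0,0,0.6]]]}}

```text
t: 8.72
eef_pos: [0.4707, -0.3295, 0.1015]
tool_rot: [0.0, -0.002, 1.0, 0.0]
contact_force: [0.1, -0.5, 0.3]
gripper_width: 0.598
grasp_force: 0.0
```

Emit:
{"op": "servo_tool", "data": {"motion": [[[0,0,0,0,0,0,0.3],[0,0,0,0,0,0,0.1],[0,0,0,0,0,0,0.1],[0,0,0,0,0,0,0.1],[0,0,0,0,0,0,0.1],[0,0,0,0,0,0,0.1]]], "grip_force": 110}}

```text
t: 9.22
eef_pos: [0.4708, -0.3307, 0.1029]
tool_rot: [0.001, -0.001, 1.0, -0.0]
contact_force: [-0.4, 1.3, 5.3]
gripper_width: 0.271
grasp_force: 105.9
```

Emit:
{"op": "servo_tool", "data": {"motion": [[[0,0,-0.02,0,0,0,0.1],[0,0,-0.05,0,0,0,0.1],[0,0,-0.08,0,0,0,0.1],[0,0,-0.11,0,0,0,0.1],[0,0.02,-0.13,0,0,0,0.1],[-0.01,0.06,-0.13,0,0,0,0.1],[-0.01,0.1,-0.13,0,0,0,0.1],[-0.02,0.14,-0.13,0,0,0,0.1],[-0.02,0.18,-0.13,0,0,0,0.1],[-0.03,0.22,-0.13,0,0,0,0.1],[-0.03,0.26,-0.13,0,0,0,0.1],[-0.04,0.3,-0.13,0,0,0,0.1],[-0.04,0.34,-0.13,0,0,0,0.1],[-0.05,0.38,-0.13,0,0,0,0.1],[-0.05,0.42,-0.13,0,0,0,0.1],[-0.05,0.45,-0.12,0,0,0,0.1],[-0.05,0.469,-0.1,0,0,0,0.1],[-0.05,0.469,-0.08,0,0,0,0.1],[-0.05,0.469,-0.08,0,0,0,0.1],[-0.05,0.469,-0.08,0,0,0,0.1]]]}}

```text
t: 10.88
eef_pos: [0.5186, 0.1379, 0.1813]
tool_rot: [-0.001, -0.0, 1.0, -0.001]
contact_force: [0.2, -0.9, 0.0]
gripper_width: 0.266
grasp_force: 106.5
```

```bash
python3 - <<'E'
from h import *
e=bot.get_obs()["eef_pos"];tip=e-[0,0,.099];print(e)
tiles=[]
for n in ("wrist","scene","side"):
    c=cam(n); np.savez(n+"4.npz",*c); p=proj(c,tip); q=proj(c,[.5205,.139,.05]); 
    x,y=int(q[0])-33,int(q[1])-40
    if n=="wrist": x,y=int(q[0])-33,int(q[1])-30
    print(n,"tip",p.round(1),"notch",q.round(1),"origin",x,y)
    tiles.append(cv2.resize(c[0][y:y+100,x:x+66,::-1],(264,400),interpolation=cv2.INTER_CUBIC))
cv2.imwrite("pics/t4.png",np.hstack(tiles))
E
```

```text
[0.51864655 0.13785514 0.18125688]
wrist tip [251.2 198.6] notch [252.8 190.9] origin 219 160
scene tip [195.6 155.7] notch [196.8 163.7] origin 163 123
side tip [227.9 152.4] notch [228.7 160.2] origin 195 120
```

View pics/t4.png

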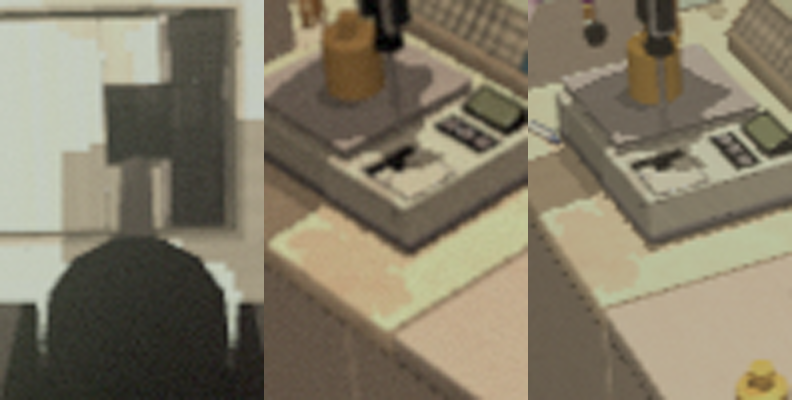

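The wrist tile shows the shaft (cols 120–155) lined up in y with the notch (cols 107–171, rows 85–162), and the scene and side tiles agree with the predicted tip. Going in 12 mm deep.

Emit:
{"op": "servo_tool", "data": {"motion": [[[-0.002,0,0.01,0,0,0,0.1],[-0.002,0,0.02,0,0,0,0.1],[-0.002,0,0.025,0,0,0,0.1],[-0.002,0,0.03,0,0,0,0.1],[-0.002,0,0.035,0,0,0,0.1],[-0.002,0,0.04,0,0,0,0.1],[-0.002,0,0.044,0,0,0,0.1],[-0.002,0,0.044,0,0,0,0.1],[-0.002,0,0.044,0,0,0,0.1]]]}}

```text
t: 11.78
eef_pos: [0.5211, 0.1385, 0.1371]
tool_rot: [-0.0, -0.001, 1.0, -0.0]
contact_force: [0.2, -0.3, -0.6]
gripper_width: 0.267
grasp_force: 106.5
```

Emit:
{"op": "servo_tool", "data": {"motion": [[[0,0.002,0,0,0,0,0.1],[0,0.004,0,0,0,0,0.1],[0,0.005,0,0,0,0,0.1],[0,0.006,0,0,0,0,0.1],[0,0.007,0,0,0,0,0.1],[0,0.008,0,0,0,0,0.1],[0,0.008,0,0,0,0,0.1]]]}}

```text
t: 12.37
eef_pos: [0.5213, 0.1462, 0.1373]
tool_rot: [0.0, -0.001, 1.0, -0.0]
contact_force: [0.3, -4.1, -0.1]
gripper_width: 0.269
grasp_force: 106.5
```

```bash
cat > t.py <<'E'
from h import *
import sys
e=bot.get_obs()["eef_pos"];print(e,bot.get_obs()["contact_force"])
tiles=[]
for n in ("wrist","scene","side"):
    c=cam(n); np.savez(n+sys.argv[1]+".npz",*c); q=proj(c,[.5205,.139,.05]); x,y=int(q[0])-45,int(q[1])-50
    print(n,"tip",proj(c,e-[0,0,.099]).round(1),"button",proj(c,[.521,.119,.037]).round(1),"origin",x,y)
    tiles.append(cv2.resize(c[0][y:y+100,x:x+66,::-1],(264,400),interpolation=cv2.INTER_CUBIC))
cv2.imwrite(f"pics/t{sys.argv[1]}.png",np.hstack(tiles))
E
python3 t.py 5
```

```text
[0.52127244 0.14616998 0.13729674] [ 0.32489188 -4.11481626 -0.05763052]
wrist tip [251.  198.5] button [215.5 197.6] origin 196 151
scene tip [195.8 165.7] button [201.4 169.6] origin 151 113
side tip [228.3 162. ] button [231.4 166.2] origin 183 110
```

View pics/t5.png

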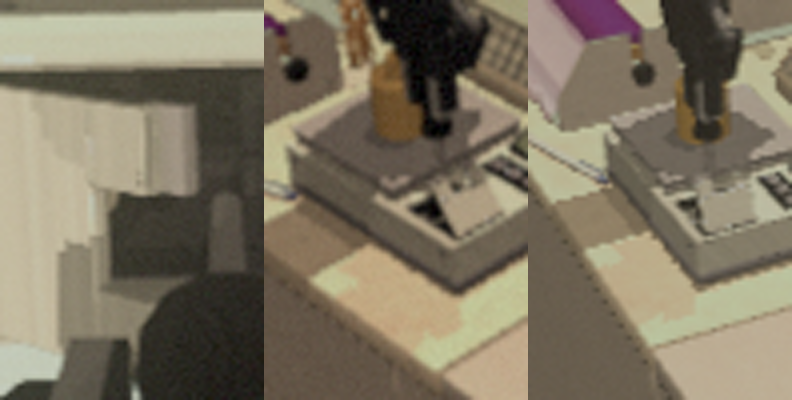

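The cover is springing open: it is tilted up in all three tiles. Waiting, then withdrawing and hovering over the button.

Emit:
{"op": "servo_tool", "data": {"motion": [[[0,0,0,0,0,0,0.1],[0,0,0,0,0,0,0.1],[0,0,0,0,0,0,0.1],[0,0,0,0,0,0,0.1],[0,-0.004,-0.005,0,0,0,0.1],[0,-0.006,-0.015,0,0,0,0.1],[0,-0.006,-0.03,0,0,0,0.1],[0,-0.015,-0.03,0,0,0,0.1],[0,-0.022,-0.03,0,0,0,0.1],[0,-0.028,-0.03,0,0,0,0.1],[0,-0.028,-0.03,0,0,0,0.1],[0,-0.028,-0.03,0,0,0,0.1]]]}}

```text
t: 13.52
eef_pos: [0.5208, 0.1179, 0.1668]
tool_rot: [-0.0, -0.0, 1.0, -0.0]
contact_force: [0.1, -0.1, -0.8]
gripper_width: 0.269
grasp_force: 106.5
```

```bash
python3 t.py 6
```

```text
[0.52081514 0.11788322 0.16682538] [ 0.07556138 -0.12110018 -0.78002754]
wrist tip [251.  198.6] button [252.6 189.4] origin 232 142
scene tip [200.7 161.8] button [201.4 169.6] origin 151 113
side tip [231.  158.6] button [231.4 166.2] origin 183 110
```

View pics/t6.png

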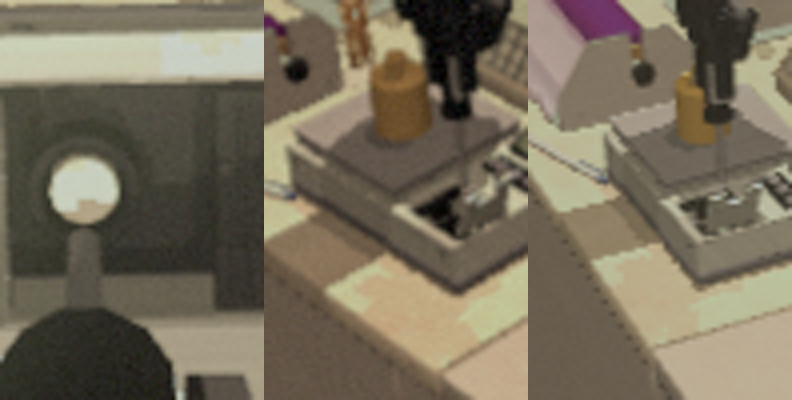

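The button (white) is centred at tile (84,189) and the tip is at (84,228), both matching prediction. The tip is aligned, the cover is open and the weight still stands. Pressing gently.

Emit:
{"op": "servo_tool", "data": {"motion": [[[0,0,0.01,0,0,0,0.1],[0,0,0.02,0,0,0,0.1],[0,0,0.026,0,0,0,0.1],[0,0,0.03,0,0,0,0.1],[0,0,0.032,0,0,0,0.1],[0,0,0.034,0,0,0,0.1],[0,0,0.034,0,0,0,0.1]]]}}

```text
t: 14.25
eef_pos: [0.5209, 0.1185, 0.133]
tool_rot: [-0.0, -0.001, 1.0, -0.0]
contact_force: [-1.1, 0.1, 2.1]
gripper_width: 0.269
grasp_force: 106.6
```

Emit:
{"op": "servo_tool", "data": {"motion": [[[0,0,0.001,0,0,0,0.1],[0,0,0.002,0,0,0,0.1],[0,0,0.003,0,0,0,0.1],[0,0,0.004,0,0,0,0.1],[0,0,0.004,0,0,0,0.1]]]}}

```text
t: 14.67
eef_pos: [0.5214, 0.1186, 0.1294]
tool_rot: [0.0, -0.001, 1.0, 0.0]
contact_force: [-1.1, 0.2, 3.8]
gripper_width: 0.269
grasp_force: 106.6
```

Emit:
{"op": "servo_tool", "data": {"motion": [[[0,0,0.001,0,0,0,0.1],[0,0,0.002,0,0,0,0.1],[0,0,0.003,0,0,0,0.1],[0,0,0.003,0,0,0,0.1]]]}}

```text
t: 15.0
eef_pos: [0.5221, 0.1186, 0.1277]
tool_rot: [0.001, -0.001, 1.0, 0.0]
contact_force: [-3.8, -1.4, 15.8]
gripper_width: 0.268
grasp_force: 108.1
```

Emit:
{"op": "servo_tool", "data": {"motion": [[[0,0,-0.0005,0,0,0,0.1],[0,0,-0.0005,0,0,0,0.1],[0,0,-0.0005,0,0,0,0.1],[0,0,-0.0005,0,0,0,0.1],[0,0,-0.0005,0,0,0,0.1],[0,0,-0.0005,0,0,0,0.1],[0,0,-0.0005,0,0,0,0.1],[0,0,-0.0005,0,0,0,0.1],[0,0,-0.0005,0,0,0,0.1]]]}}

```text
t: 15.75
eef_pos: [0.522, 0.1186, 0.1279]
tool_rot: [0.001, -0.001, 1.0, 0.0]
contact_force: [-3.0, -1.3, 11.8]
gripper_width: 0.267
grasp_force: 108.1
```

```bash
python3 -c "
from station import bot
o=bot.get_obs(); print(o['contact_force'],o['eef_pos'],o['t'],o['grasp_force'])
f=o['contact_force'][2]
if 6<f<20: print(bot.hand_in())
"
```

```text
[-3.0029235  -1.28050544 11.79682995] [0.52199415 0.1186139  0.12785879] 15.75 108.06930541992188
the job is handed in; nothing more can be done
None
```

I handed the job in at about 15.8 s: the large weight stands on the pan, the cover is open, and the screwdriver, still in the gripper, is holding the button on its stop at about 12 N; no verdict came back.

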